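# Free the stuck cup from the spring pot on the workshop bench

## Task

The metal cup is stuck inside the pot that is screwed to the bench: swing the keeper arm well away from over it, take the cup by its rim, twist it until its ears come out from under the pot's tabs, and pull it out without wrenching. Set it down gently, upright, in the middle of the cork mat in the tray's free bay and let go of it, leaving the keeper arm swung away and the jar, can, bottle and tool block undisturbed.

Things in the scene. Friction and masses are not known exactly. Their poses are not given: they have to be found in the camera images.
- pot: steel pot, 83 mm across, on a plywood base 12 mm thick screwed to the bench. Origin on the pot's axis at bench height, z up; the base spans x -56 to +100 mm, y -60 to +60 mm. Inner floor 17 mm above the bench, wall 4 mm. Two leaf springs inside, on its +x and -x sides, press on the cup with about 5 N each
- pot_rim (a point): centre of the pot's mouth, 64 mm above the bench, axes as the pot's. Two flat tabs 20 mm wide, 5 mm thick are turned inward at the rim on the pot's +y and -y sides, reaching in to 29.5 mm from the axis; the cup's ears are caught under them
- keeper (a joint): keeper arm: flat steel bar, 8 mm thick, 14 mm wide, top 115 mm above the bench. 0: straight across over the cup, pointing to the pot's -x; grows counter-clockwise seen from above (free end goes to the pot's -y side) up to 1.9 rad. Stiff (about 1.3 N at the knob), stays where left. Well away: more than about 1.4 rad (80 degrees)
- keeper_knob (a point): middle of the upright wooden knob (14 mm thick, 28 mm tall, top 143 mm above the bench) on the keeper arm's free end, 82 mm from the pivot
- keeper_pivot (a point): the keeper arm's pivot, 111 mm above the bench (cap's top 120 mm), on an upright post 18 mm thick that stands on the base 75 mm from the pot's axis on its +x side
- cup_mid (a point): centre (half-way up) of the plain aluminium cup nested in the pot: 85 mm tall, open on top, body 50 mm across, about 0.2 kg. z to its mouth. Two ears 14 mm wide stick out to 34 mm from the axis on the cup's own +y and -y sides, 33 to 39 mm above its bottom. It stands on the pot's inner floor
- cup_rim (a point): centre of the cup's mouth, 102 mm above the bench while nested; collar 56 mm across, 6 mm thick, 23 mm tall below it. While the cup's y axis is within 0.6 rad of the pot's y axis the ears are caught (2 mm play) and it cannot be pulled out; turned farther, either way, it pulls straight up against springs' friction (5 to 10 N)
- mat_top (a point): centre of the top of a fixed round cork mat, 74 mm across and 5 mm thick, top 11 mm above the bench, filling the free bay of the tray
- tray: fixed wooden tray 96 x 268 mm with three bays in a row along its own y axis (centres 87 mm apart), walls and dividers 24 mm tall and 6 mm thick; origin under its centre. One bay holds the cork mat, the other two the jar and the can
- jar_mid (a point): middle of an amber glass jar, 52 mm across, 85 mm tall, loose in a bay of the tray: leave alone
- can_mid (a point): middle of a can, 54 mm across, 80 mm tall, loose in a bay of the tray: leave alone
- bottle_mid (a point): middle of a grey plastic bottle, 54 mm across, 145 mm tall, standing loose on the bench between pot and tray: leave alone
- block_mid (a point): middle (half-way up to the handles' tops) of a wooden tool block 50 x 50 x 70 mm with four screwdrivers standing in it, their handles reaching 150 mm above the bench; loose on the bench beyond the bottle: leave alone
Things that resemble listed ones, but are neither listed nor needed, are in the scene too. What is shaped like the part that bears cup_mid but turquoise or yellow is not meant.

How it is judged (in metres and radians):
On the way, in this order (a step that is already met when the one before it is completed fails the run):
1. the keeper arm is swung away from over the cup (more than 1.2 rad) (value of joint keeper above 1.2 rad), for 0.2 s.
2. the cup is wholly out of the pot, upright (height (world z) of cup_mid above 0.112 m and angle between cup_mid's own z axis and vertical below 0.4 rad), for 0.1 s.
At the end, for the whole second after the job is handed in: the cup stands upright (within 0.08 rad) and at rest on the cork mat, its axis within 12 mm of the mat's centre; the keeper arm is still swung away (more than 1.1 rad); jar, can, bottle and tool block are within 20 mm of where they were (horizontal distance between cup_mid and mat_top below 0.012 m and z of cup_mid in the frame of mat_top between 0.039 and 0.047 m and angle between cup_mid's own z axis and vertical below 0.08 rad and linear speed of cup below 0.02 m/s and value of joint keeper above 1.1 rad and distance of each of jar_mid, can_mid, bottle_mid, block_mid from where it was at the start of the episode below 0.02 m); the robot touches nothing.
It fails at once if the cup is wrenched against the pot with more than 80 N (contact force between cup and pot above 80 N).
It fails at once if the cup is dropped (it moves faster than 0.5 m/s with no finger on it) (linear speed of cup above 0.5 m/s and contact force between the fingers and cup below 0.1 N).
It fails at once if the jar or the can is tipped or pushed (angle between any of jar_mid, can_mid's own z axis and vertical above 0.3 rad or distance of any of jar_mid, can_mid from where it was at the start of the episode above 0.025 m).
It fails at once if the bottle or the tool block is tipped or pushed (angle between any of bottle_mid, block_mid's own z axis and vertical above 0.3 rad or distance of any of bottle_mid, block_mid from where it was at the start of the episode above 0.025 m).
It also fails if it takes over 58 s, if anything falls off the work surface, if the arm or the gripper's body presses on something with over 40 N, if the wrist force passes 120 N, or if a joint passes its speed limit or range.

## Robot

A 6-joint arm with a two-finger parallel gripper is mounted at the origin on the work surface. World frame = base frame: x ahead of the robot, y to its left, z up, the work surface at z = 0. Lengths are in mm, angles in rad, forces in N, time in s.
With the tool pointing down it reaches from about 400 to 925 mm from the base axis. Payload 12.5 kg.
Tool frame: the origin (TCP) lies on the centre line of the jaws, within the pads' length; the fingertips stand 8 mm ahead of it and the grasp point (between the pads) lies 11 mm behind it; z points along the fingers, y is the line along which they close (so a half turn about z gives the same grasp; the last joint's range is limited). The gripper opens to 95 mm and grips with 3 to 60 N. Pads are 20 mm wide; open, the fingers measure 119 mm over their backs; the gripper's body (75 mm by 180 mm) begins 59 mm behind the grasp point.
Start: joints at [1.134, 0.491, 1.559, -0, 1.092, -0.106], TCP at [202.983, 591.138, 222.661] pointing down, gripper open.
Joint ranges: [-3.1, 3.1], [-0.84, 2.19], [0.05, 2.79], [-1.13, 4.28], [0.06, 2.93], [-2.69, 2.69]. Speed limits (rad/s): [2.22, 2.22, 2.79, 3.14, 3.14, 3.14].

## Interface

Orientations are given as a unit quaternion [w, x, y, z].
In Python, from rig import observe, capture, calibration, close_job gives the robot as it stands.
- The arm moves only by the tool drive_tool, never from a script. Its argument "deltas" is a list of rows, each an object of numbers: "dx", "dy", "dz": the shift along the world's x, y, z each as a share of 0.8 m, from -1 to 1; "rx", "ry", "rz": the turn, a rotation vector about the world's x, y, z each as a share of 2 pi rad, from -1 to 1. A call has 1 to 20 rows; each row is the pose to reach, as a shift and turn from the pose commanded when the call began, turning the shorter way round; what a row does not reach only later rows make up. A row lasts 1/12 s, in which the tool goes at most 41.7 mm and 7.16 degrees, less where a joint would pass 70% of its speed; a pose out of reach is approached as far as the arm can. A call with a number of a shift or a turn outside -1 to 1 is refused whole. A call with a gripper value outside its range is refused whole. "hand" is the gripper command: -1 is shut, 1 is fully open, values between are in proportion, set as the call begins (left out, the last holds). The fingers move at their own pace and stop on an object; "newtons" is the grip in N (left out, the last holds). Time passes only in rows, so rows that repeat a pose let the fingers close. It gives the time, the measured TCP pose, the force, the opening and the grip force at its end, in the units of the state.
- observe(): the state, without advancing time (a new reading comes with each control period).
- capture(name): name is "scene" or "top" or "wrist"; returns the picture (480x640x3 uint8, red, green, blue); there is no depth.
- calibration(name): a dict with "mtx" (3x3 intrinsics, pixels), "R" (3x3) and "t" (3): a world point X has camera coordinates R X + t; the wrist camera has in their place "T_tool_cam" (4x4, takes a point from camera to tool coordinates, whose origin is the TCP and whose axes are the flange's). Camera axes: x right, y down, z forward; pixel columns grow to the right and rows downward; lengths in mm; the calibration is good to about 2 mm. A picture is of the moment at which its call begins: read the wrist's pose just before it. calibration takes no time and is no camera call.
- close_job(): hands the job in; it is judged then, once.
The state is a dict: "time": time; "q": joint angles; "dq": joint speeds; "tau": joint torques, N m; "eef_pos": TCP position; "orientation": TCP orientation; "ft_force": force on the tool from outside, world axes, zero at the start; "ft_torque": the same for the moment, N m; "width": finger opening in mm; "finger_force": force on a finger pad.
Only numpy, scipy, OpenCV 4.12 (cv2) and the standard library are available. Lean on these libraries where they do the work, as an engineer would, in place of code of your own. Each camera call takes 0.05 s, during which the arm holds its last target. There are 200 camera calls.

## Working session

There is one attempt and no reset: what is moved stays moved. The work goes in short steps, Python scripts to look and compute and a tool call to move; the robot and the scene stay as the last step left them, time stands still between calls to the robot, and variables do not carry over. Pictures are saved under pics/ and viewed, at most 10 in all, crops included, and the job is handed in when it is done.

Besides the shell and the picture viewer there is one more tool, called after "Request:" in YAML: its name, and indented under it one key for each argument. drive_tool: Moves the arm, as the interface text tells. Its arguments: {"type":"object","properties":{"deltas":{"type":"array","items":{"type":"object","properties":{"dx":{"type":"number","minimum":-1,"maximum":1},"dy":{"type":"number","minimum":-1,"maximum":1},"dz":{"type":"number","minimum":-1,"maximum":1},"rx":{"type":"number","minimum":-1,"maximum":1},"ry":{"type":"number","minimum":-1,"maximum":1},"rz":{"type":"number","minimum":-1,"maximum":1}}}},"hand":{"type":"number"},"newtons":{"type":"number"}},"required":["deltas"]}

```bash
mkdir -p pics
python3 - <<'E'
from rig import *
import cv2
for n in("scene","top"):
    cv2.imwrite(f"pics/{n}0.png",capture(n)[:,:,::-1]); c=calibration(n); print(n,c)
print(calibration("wrist")); print(observe())
E
```

```text
scene {'mtx': array([[471.88657404,   0.        , 331.03715434],
       [  0.        , 471.88657404, 240.62754702],
       [  0.        ,   0.        ,   1.        ]]), 'R': array([[-0.41098188,  0.91160346,  0.00854551],
       [ 0.52720195,  0.24530704, -0.81356165],
       [-0.74374189, -0.32985389, -0.58141587]]), 't': array([ 195.7911635 , -196.73845741, 1339.66022141])}
top {'mtx': array([[515.12168363,   0.        , 315.83358083],
       [  0.        , 515.12168363, 235.49276295],
       [  0.        ,   0.        ,   1.        ]]), 'R': array([[ 0.02985858, -0.99949634,  0.01074861],
       [-0.99696119, -0.03055345, -0.07165797],
       [ 0.07195029, -0.00857635, -0.99737135]]), 't': array([ -16.01325823,  519.71553997, 1209.22851608])}
{'mtx': array([[409.86469939,   0.        , 326.76470858],
       [  0.        , 409.86469939, 241.1126189 ],
       [  0.        ,   0.        ,   1.        ]]), 'T_tool_cam': array([[ 5.30988696e-04, -9.69228947e-01, -2.46160448e-01,
         6.97567902e+01],
       [ 9.99999848e-01,  5.51000397e-04, -1.24184016e-05,
        -3.53308936e-01
[... 160 characters left out ...]
000000e+00]])}
{'time': 0.1, 'q': array([ 1.13439840e+00,  4.91508296e-01,  1.55935547e+00,  5.44483399e-06,
        1.09169820e+00, -1.05605732e-01]), 'dq': array([ 0.00103659, -0.00092629, -0.00098181, -0.00115375,  0.00118481,
        0.00098551]), 'tau': array([ 2.11444880e-03, -6.13618255e+01, -2.58600748e+01,  6.93652011e-02,
        4.69973939e-02, -3.06748086e-05]), 'eef_pos': array([202.89521198, 590.94942726, 222.1259563 ]), 'orientation': array([-1.32067472e-04,  1.64644254e-01,  9.86352896e-01, -4.66319063e-04]), 'ft_force': array([-0.27939404,  0.03929809, -0.26612435]), 'ft_torque': array([-0.02949201,  0.00683047,  0.00767113]), 'finger_force': 0.0, 'width': 94.99822536281603}
```

View pics/scene0.png

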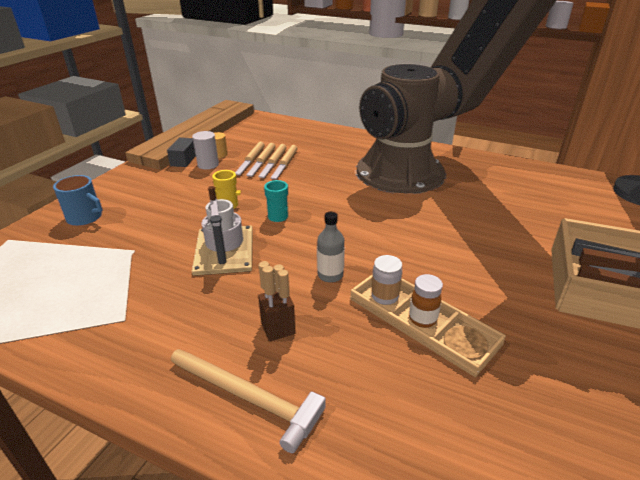

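View pics/top0.png

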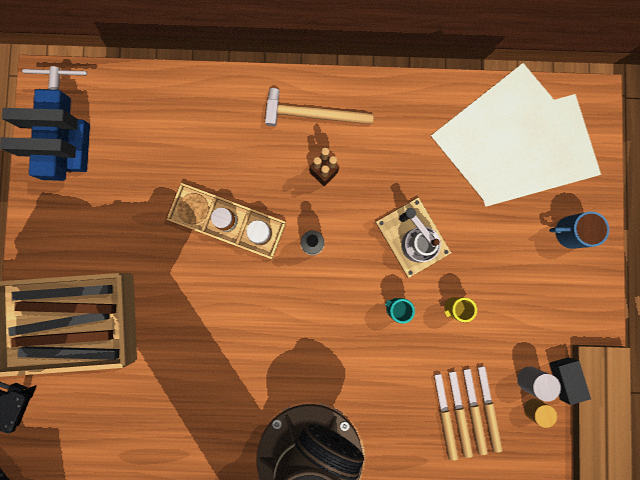

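Scene: the pot assembly is at about (220,235) in the scene view and (420,240) in top. Cup candidates in top are the grey one in the pot (423,243), turquoise (400,310) and yellow (463,310). Only the grey one fits, since it is plain aluminium and sits inside the pot. The tray's free bay with the cork is at about (192,207) in top. I'll confirm in enlarged crops.

Run:
```python
import cv2,numpy as np
t=cv2.imread("pics/top0.png");s=cv2.imread("pics/scene0.png")
a=cv2.resize(t[190:285,365:460],None,fx=6,fy=6,interpolation=cv2.INTER_CUBIC)
cv2.imwrite("pics/potcrop.png",a)
b=cv2.resize(t[175:265,160:340],None,fx=4,fy=4,interpolation=cv2.INTER_CUBIC)
cv2.imwrite("pics/traycrop.png",b)
```

```text
(no output)
```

View pics/potcrop.png

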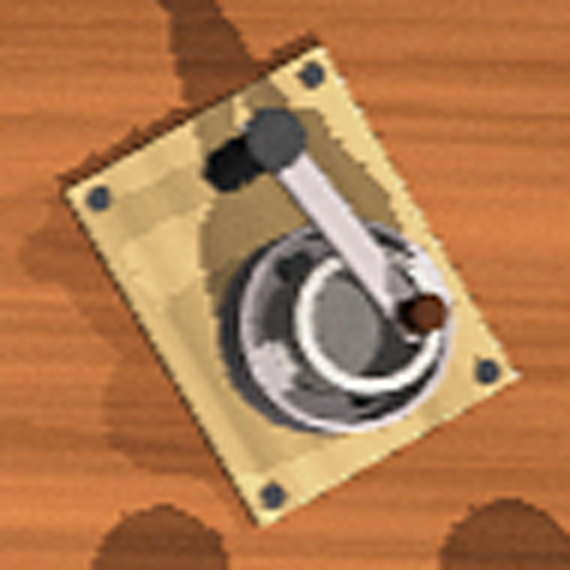

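View pics/traycrop.png

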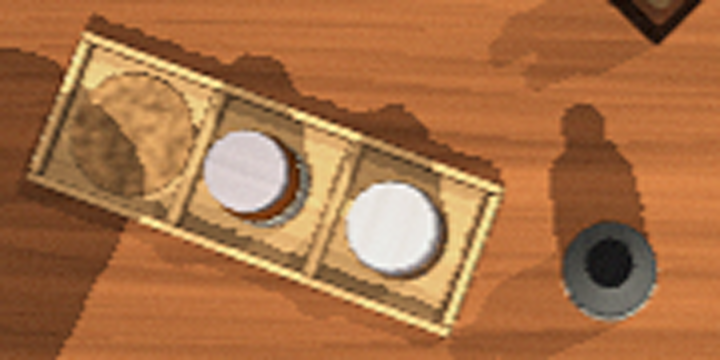

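The crops confirm it: the aluminium cup's rim is at crop (369,322), the pivot cap at (275,138) and the knob top at (428,312). The plate corners are (65,188), (320,45), (518,376) and (262,524). The mat centre is at crop (133,133), with the jar, can and bottle to its right.

```bash
cat > h.py <<'E'
from rig import *
import numpy as np,cv2
def ray(K,R,t,px,z):
    C=-R.T@t; d=R.T@np.linalg.inv(K)@np.array([px[0],px[1],1.]); return (C+d*(z-C[2])/d[2])[:2]
def top(px,z):
    c=calibration("top"); return ray(c["mtx"],c["R"],c["t"],px,z)
E
python3 - <<'E'
from h import *
P=lambda u,v,z:top((365+u/6-.4,190+v/6-.4),z)
c=np.array([P(65,188,12),P(320,45,12),P(518,376,12),P(262,524,12)])
print(c)
print("piv",P(275,138,120),"knob",P(428,312,143),"rim",P(369,322,102))
# base frame: +x toward pivot side
xe=((c[0]+c[1])-(c[2]+c[3]))/2; print("len",np.linalg.norm(xe)); x=xe/np.linalg.norm(xe)
ctr=c.mean(0); pot=ctr-22*x; print("yaw",np.arctan2(x[1],x[0]),"pot",pot,"piv pred",pot+75*x)
T=lambda u,v,z:top((160+u/4-.4,175+v/4-.4),z)
k=np.array([T(87,35,24),T(500,188,24),T(448,333,24),T(30,180,24)])
tc=k.mean(0); y=(k[0]+k[3]-k[1]-k[2])/2; print("tray",tc,"L",np.linalg.norm(y)); y/=np.linalg.norm(y); print("mat pred",tc+87*y,"y",y)
print("mat",T(133,133,11),"jar",T(246,172,85),"can",T(394,228,80),"bottle",T(609,263,145), "block tops",top((324,160),150))
E
```

```text
[[ 559.92561421 -142.5635505 ]
 [ 620.91798863 -244.04022541]
 [ 490.06145174 -325.3976977 ]
 [ 428.04853885 -223.92268268]]
piv [ 569.45401979 -205.76222834] knob [ 505.75994193 -257.1799019 ] rim [ 504.13949345 -245.27197831]
len 154.51993752865388
yaw 0.5545055559202606 pot [ 506.03485899 -245.56454524] piv pred [ 569.79692502 -206.07531967]
tray [548.67479367 213.77231339] L 263.489639786154
mat pred [576.25834872 296.28381253] y [0.31705236 0.94840804]
mat [578.00867084 296.91401104] jar [549.08649639 215.12251189] can [520.36807112 131.10509226] bottle [500.1931317    8.99551925] block tops [673.78750653 -11.85737542]
```

Request:
drive_tool:
  deltas:
    - {"dx": 0.346, "dy": -0.426, "dz": 0.05, "rz": -0.2}
    - {"dx": 0.346, "dy": -0.426, "dz": 0.05, "rz": -0.2}
    - {"dx": 0.346, "dy": -0.426, "dz": 0.05, "rz": -0.2}
    - {"dx": 0.346, "dy": -0.426, "dz": 0.05, "rz": -0.2}
    - {"dx": 0.346, "dy": -0.426, "dz": 0.05, "rz": -0.2}
    - {"dx": 0.346, "dy": -0.426, "dz": 0.05, "rz": -0.2}
    - {"dx": 0.346, "dy": -0.426, "dz": 0.05, "rz": -0.2}
    - {"dx": 0.346, "dy": -0.426, "dz": 0.05, "rz": -0.2}
    - {"dx": 0.346, "dy": -0.426, "dz": 0.05, "rz": -0.2}
    - {"dx": 0.346, "dy": -0.426, "dz": 0.05, "rz": -0.2}
    - {"dx": 0.346, "dy": -0.426, "dz": 0.05, "rz": -0.2}
    - {"dx": 0.346, "dy": -0.426, "dz": 0.05, "rz": -0.2}
    - {"dx": 0.346, "dy": -0.426, "dz": 0.05, "rz": -0.2}
    - {"dx": 0.346, "dy": -0.426, "dz": 0.05, "rz": -0.2}

```text
$.deltas[0]: bad value
```

Request:
drive_tool:
  deltas:
    - {"dx": 0.346, "dy": -0.426, "dz": 0.05, "rx": 0, "ry": 0, "rz": -0.2}
    - {"dx": 0.346, "dy": -0.426, "dz": 0.05, "rx": 0, "ry": 0, "rz": -0.2}
    - {"dx": 0.346, "dy": -0.426, "dz": 0.05, "rx": 0, "ry": 0, "rz": -0.2}
    - {"dx": 0.346, "dy": -0.426, "dz": 0.05, "rx": 0, "ry": 0, "rz": -0.2}
    - {"dx": 0.346, "dy": -0.426, "dz": 0.05, "rx": 0, "ry": 0, "rz": -0.2}
    - {"dx": 0.346, "dy": -0.426, "dz": 0.05, "rx": 0, "ry": 0, "rz": -0.2}
    - {"dx": 0.346, "dy": -0.426, "dz": 0.05, "rx": 0, "ry": 0, "rz": -0.2}
    - {"dx": 0.346, "dy": -0.426, "dz": 0.05, "rx": 0, "ry": 0, "rz": -0.2}
    - {"dx": 0.346, "dy": -0.426, "dz": 0.05, "rx": 0, "ry": 0, "rz": -0.2}
    - {"dx": 0.346, "dy": -0.426, "dz": 0.05, "rx": 0, "ry": 0, "rz": -0.2}
    - {"dx": 0.346, "dy": -0.426, "dz": 0.05, "rx": 0, "ry": 0, "rz": -0.2}
    - {"dx": 0.346, "dy": -0.426, "dz": 0.05, "rx": 0, "ry": 0, "rz": -0.2}
    - {"dx": 0.346, "dy": -0.426, "dz": 0.05, "rx": 0, "ry": 0, "rz": -0.2}
    - {"dx": 0.346, "dy": -0.426, "dz": 0.05, "rx": 0, "ry": 0, "rz": -0.2}
  hand: 1
  newtons: 30

```text
time: 1.27
eef_pos: [479.3, 250.6, 262.3]
orientation: [-0.0, 0.713, 0.701, -0.0]
ft_force: [0.7, 0.5, 0.2]
width: 94.9
finger_force: 0.0
```

Request:
drive_tool:
  deltas:
    - {"dx": 0.033, "dy": -0.634, "dz": -0.0375, "rx": 0, "ry": 0, "rz": -0.139}
    - {"dx": 0.033, "dy": -0.634, "dz": -0.0375, "rx": 0, "ry": 0, "rz": -0.139}
    - {"dx": 0.033, "dy": -0.634, "dz": -0.0375, "rx": 0, "ry": 0, "rz": -0.139}
    - {"dx": 0.033, "dy": -0.634, "dz": -0.0375, "rx": 0, "ry": 0, "rz": -0.139}
    - {"dx": 0.033, "dy": -0.634, "dz": -0.0375, "rx": 0, "ry": 0, "rz": -0.139}
    - {"dx": 0.033, "dy": -0.634, "dz": -0.0375, "rx": 0, "ry": 0, "rz": -0.139}
    - {"dx": 0.033, "dy": -0.634, "dz": -0.0375, "rx": 0, "ry": 0, "rz": -0.139}
    - {"dx": 0.033, "dy": -0.634, "dz": -0.0375, "rx": 0, "ry": 0, "rz": -0.139}
    - {"dx": 0.033, "dy": -0.634, "dz": -0.0375, "rx": 0, "ry": 0, "rz": -0.139}
    - {"dx": 0.033, "dy": -0.634, "dz": -0.0375, "rx": 0, "ry": 0, "rz": -0.139}
    - {"dx": 0.033, "dy": -0.634, "dz": -0.0375, "rx": 0, "ry": 0, "rz": -0.139}
    - {"dx": 0.033, "dy": -0.634, "dz": -0.0375, "rx": 0, "ry": 0, "rz": -0.139}
    - {"dx": 0.033, "dy": -0.634, "dz": -0.0375, "rx": 0, "ry": 0, "rz": -0.139}
    - {"dx": 0.033, "dy": -0.634, "dz": -0.0375, "rx": 0, "ry": 0, "rz": -0.139}
    - {"dx": 0.033, "dy": -0.634, "dz": -0.0375, "rx": 0, "ry": 0, "rz": -0.139}

```text
time: 2.52
eef_pos: [506.2, -255.6, 232.3]
orientation: [-0.001, 0.943, 0.334, -0.0]
ft_force: [0.6, 0.8, 0.1]
width: 95.2
finger_force: 0.0
```

```bash
cat >> h.py <<'E'
from scipy.spatial.transform import Rotation as Ro
def wcam(o):
    q=o["orientation"]; T=np.eye(4); T[:3,:3]=Ro.from_quat([q[1],q[2],q[3],q[0]]).as_matrix(); T[:3,3]=o["eef_pos"]
    c=calibration("wrist"); M=np.linalg.inv(T@c["T_tool_cam"]); return c["mtx"],M[:3,:3],M[:3,3]
E
python3 - <<'E'
from h import *
import pickle
o=observe(); im=capture("wrist"); pickle.dump(wcam(o),open("w1.pkl","wb"))
cv2.imwrite("pics/w1.png",im[:,:,::-1]); print(o["time"],o["eef_pos"],o["q"])
E
```

```text
2.5167 [ 506.18156625 -255.60119631  232.27204858] [-5.84193669e-01  3.99025700e-01  1.69070425e+00  2.67073713e-04
  1.05297587e+00  3.05129756e-01]
```

View pics/w1.png

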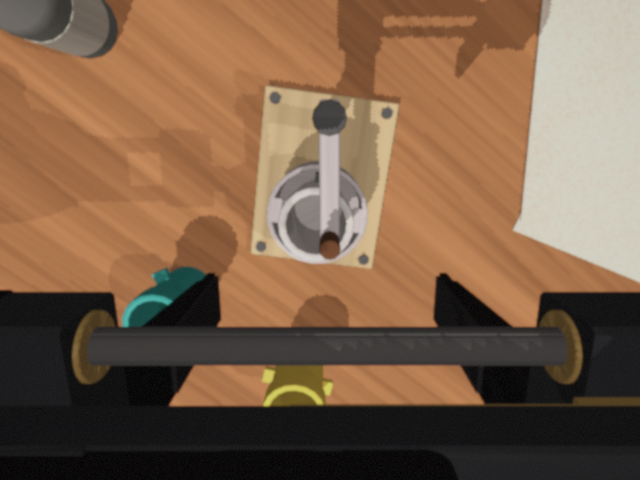

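The wrist view shows the pivot cap at (330,117), the knob at about (330,243), and the cup mouth centred near (317,221). The plate corners are (266,86), (399,102), (372,268) and (251,254). I'll check these against the top-view estimates.

Run:
```python
from h import *
import pickle
w=pickle.load(open("w1.pkl","rb")); f=lambda u,v,z:ray(*w,(u,v),z)
print("piv",f(330,117,120),"knobtop",f(330,238,143),"rim",f(317,221,102))
c=np.array([f(266,86,12),f(399,102,12),f(372,268,12),f(251,254,12)])
x=(c[0]+c[1]-c[2]-c[3])/2; print(np.linalg.norm(x)); x/=np.linalg.norm(x); print(np.arctan2(x[1],x[0]),c.mean(0)-22*x)
im=cv2.imread("pics/w1.png")[150:280,250:390]; cv2.imwrite("pics/w1c.png",cv2.resize(im,None,fx=4.4,fy=4.4,interpolation=cv2.INTER_CUBIC))
```

```text
piv [ 569.63781745 -205.97571202] knobtop [ 511.96603579 -252.78750923] rim [ 508.20746599 -243.9938024 ]
155.23764457726057
0.5529941358631614 [ 505.65260346 -245.42904467]
```

View pics/w1c.png

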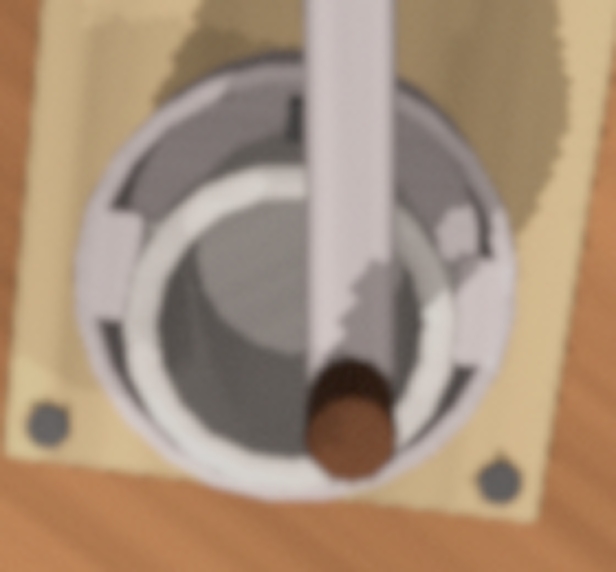

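The crop agrees with the top view: the knob top is at about (330,249) and the rim centre at (316,224) in the wrist image. A lit patch near the -y tab suggests an ear turned a little CCW. Next I descend on the knob and grip it.

Request:
drive_tool:
  deltas:
    - {"dx": 0, "dy": 0, "dz": -0.04, "rx": 0, "ry": 0, "rz": 0}
    - {"dx": 0, "dy": 0, "dz": -0.08, "rx": 0, "ry": 0, "rz": 0}
    - {"dx": 0, "dy": 0, "dz": -0.115, "rx": 0, "ry": 0, "rz": 0}
    - {"dx": 0, "dy": 0, "dz": -0.135, "rx": 0, "ry": 0, "rz": 0}
    - {"dx": 0, "dy": 0, "dz": -0.135, "rx": 0, "ry": 0, "rz": 0}

```text
time: 2.98
eef_pos: [505.3, -254.0, 122.0]
orientation: [-0.002, 0.942, 0.335, -0.002]
ft_force: [0.1, 0.8, -0.9]
width: 95.0
finger_force: 0.0
```

Request:
drive_tool:
  deltas:
    - {"dx": 0, "dy": 0, "dz": 0, "rx": 0, "ry": 0, "rz": 0}
    - {"dx": 0, "dy": 0, "dz": 0, "rx": 0, "ry": 0, "rz": 0}
    - {"dx": 0, "dy": 0, "dz": 0, "rx": 0, "ry": 0, "rz": 0}
    - {"dx": 0, "dy": 0, "dz": 0, "rx": 0, "ry": 0, "rz": 0}
    - {"dx": 0, "dy": 0, "dz": 0, "rx": 0, "ry": 0, "rz": 0}
    - {"dx": 0, "dy": 0, "dz": 0, "rx": 0, "ry": 0, "rz": 0}
    - {"dx": 0, "dy": 0, "dz": 0, "rx": 0, "ry": 0, "rz": 0}
    - {"dx": 0, "dy": 0, "dz": 0, "rx": 0, "ry": 0, "rz": 0}
  hand: -1
  newtons: 10

```text
time: 3.65
eef_pos: [506.2, -256.9, 124.8]
orientation: [0.0, 0.943, 0.334, 0.0]
ft_force: [-0.3, 0.7, 0.2]
width: 47.0
finger_force: 0.0
```

Run:
```python
from h import *
o=observe(); print(o["time"],o["eef_pos"],o["width"],o["finger_force"],o["ft_force"])
C=np.array([569.6,-206.]); s=np.array([505.8,-257.2])-C; r=np.linalg.norm(s)
for k in range(1,17):
    d=k*0.1; R=np.array([[np.cos(d),-np.sin(d)],[np.sin(d),np.cos(d)]]); v=(R@s-s)/800; print(k,v.round(3),round(d/2/np.pi,3))
```

```text
3.65 [ 506.18340611 -256.94280583  124.81386933] 46.9696728674072 0.0 [-0.28687454  0.67421309  0.20225237]
1 [ 0.007 -0.008] 0.016
2 [ 0.014 -0.015] 0.032
3 [ 0.022 -0.021] 0.048
4 [ 0.031 -0.026] 0.064
5 [ 0.04 -0.03] 0.08
6 [ 0.05  -0.034] 0.095
7 [ 0.06  -0.036] 0.111
8 [ 0.07  -0.038] 0.127
9 [ 0.08  -0.038] 0.143
10 [ 0.091 -0.038] 0.159
11 [ 0.101 -0.036] 0.175
12 [ 0.111 -0.034] 0.191
13 [ 0.12 -0.03] 0.207
14 [ 0.129 -0.025] 0.223
15 [ 0.138 -0.02 ] 0.239
16 [ 0.146 -0.014] 0.255
```

Request:
drive_tool:
  deltas:
    - {"dx": 0, "dy": 0, "dz": 0, "rx": 0, "ry": 0, "rz": 0}
    - {"dx": 0, "dy": 0, "dz": 0, "rx": 0, "ry": 0, "rz": 0}
    - {"dx": 0, "dy": 0, "dz": 0, "rx": 0, "ry": 0, "rz": 0}
    - {"dx": 0, "dy": 0, "dz": 0, "rx": 0, "ry": 0, "rz": 0}
    - {"dx": 0, "dy": 0, "dz": 0, "rx": 0, "ry": 0, "rz": 0}
    - {"dx": 0, "dy": 0, "dz": 0, "rx": 0, "ry": 0, "rz": 0}
    - {"dx": 0, "dy": 0, "dz": 0, "rx": 0, "ry": 0, "rz": 0}

```text
time: 4.23
eef_pos: [506.2, -256.9, 124.6]
orientation: [0.0, 0.943, 0.334, -0.0]
ft_force: [0.2, -0.3, -0.6]
width: 13.8
finger_force: 10.0
```

The knob is gripped (14 mm, 10 N). Now I swing it along the arc by 1.6 rad.

Request:
drive_tool:
  deltas:
    - {"dx": 0.007, "dy": -0.008, "dz": 0, "rx": 0, "ry": 0, "rz": 0.016}
    - {"dx": 0.014, "dy": -0.015, "dz": 0, "rx": 0, "ry": 0, "rz": 0.032}
    - {"dx": 0.022, "dy": -0.021, "dz": 0, "rx": 0, "ry": 0, "rz": 0.048}
    - {"dx": 0.031, "dy": -0.026, "dz": 0, "rx": 0, "ry": 0, "rz": 0.064}
    - {"dx": 0.04, "dy": -0.03, "dz": 0, "rx": 0, "ry": 0, "rz": 0.08}
    - {"dx": 0.05, "dy": -0.034, "dz": 0, "rx": 0, "ry": 0, "rz": 0.095}
    - {"dx": 0.06, "dy": -0.036, "dz": 0, "rx": 0, "ry": 0, "rz": 0.111}
    - {"dx": 0.07, "dy": -0.038, "dz": 0, "rx": 0, "ry": 0, "rz": 0.127}
    - {"dx": 0.08, "dy": -0.038, "dz": 0, "rx": 0, "ry": 0, "rz": 0.143}
    - {"dx": 0.091, "dy": -0.038, "dz": 0, "rx": 0, "ry": 0, "rz": 0.159}
    - {"dx": 0.101, "dy": -0.036, "dz": 0, "rx": 0, "ry": 0, "rz": 0.175}
    - {"dx": 0.111, "dy": -0.034, "dz": 0, "rx": 0, "ry": 0, "rz": 0.191}
    - {"dx": 0.12, "dy": -0.03, "dz": 0, "rx": 0, "ry": 0, "rz": 0.207}
    - {"dx": 0.129, "dy": -0.025, "dz": 0, "rx": 0, "ry": 0, "rz": 0.223}
    - {"dx": 0.138, "dy": -0.02, "dz": 0, "rx": 0, "ry": 0, "rz": 0.239}
    - {"dx": 0.146, "dy": -0.014, "dz": 0, "rx": 0, "ry": 0, "rz": 0.255}
    - {"dx": 0.146, "dy": -0.014, "dz": 0, "rx": 0, "ry": 0, "rz": 0.255}
    - {"dx": 0.146, "dy": -0.014, "dz": 0, "rx": 0, "ry": 0, "rz": 0.255}

```text
time: 5.73
eef_pos: [623.3, -268.0, 124.7]
orientation: [0.0, 0.417, 0.909, 0.0]
ft_force: [1.9, -0.7, -0.1]
width: 13.8
finger_force: 10.0
```

Request:
drive_tool:
  deltas:
    - {"dx": 0, "dy": 0, "dz": 0, "rx": 0, "ry": 0, "rz": 0}
    - {"dx": 0, "dy": 0, "dz": 0, "rx": 0, "ry": 0, "rz": 0}
    - {"dx": 0, "dy": 0, "dz": 0, "rx": 0, "ry": 0, "rz": 0}
    - {"dx": 0, "dy": 0, "dz": 0, "rx": 0, "ry": 0, "rz": 0}
    - {"dx": 0, "dy": 0, "dz": 0.04, "rx": 0, "ry": 0, "rz": 0}
    - {"dx": 0, "dy": 0, "dz": 0.08, "rx": 0, "ry": 0, "rz": 0}
    - {"dx": 0, "dy": 0, "dz": 0.125, "rx": 0, "ry": 0, "rz": 0}
  hand: 0

```text
time: 6.32
eef_pos: [622.3, -267.9, 224.8]
orientation: [-0.001, 0.417, 0.909, 0.0]
ft_force: [0.6, -0.5, 0.2]
width: 46.6
finger_force: 0.0
```

Request:
drive_tool:
  deltas:
    - {"dx": -0.147, "dy": 0.028, "dz": 0, "rx": 0, "ry": 0, "rz": -0.272}
    - {"dx": -0.147, "dy": 0.028, "dz": 0, "rx": 0, "ry": 0, "rz": -0.272}
    - {"dx": -0.147, "dy": 0.028, "dz": 0, "rx": 0, "ry": 0, "rz": -0.272}
    - {"dx": -0.147, "dy": 0.028, "dz": 0, "rx": 0, "ry": 0, "rz": -0.272}
    - {"dx": -0.147, "dy": 0.028, "dz": 0, "rx": 0, "ry": 0, "rz": -0.272}
    - {"dx": -0.147, "dy": 0.028, "dz": 0, "rx": 0, "ry": 0, "rz": -0.272}
    - {"dx": -0.147, "dy": 0.028, "dz": 0, "rx": 0, "ry": 0, "rz": -0.272}
    - {"dx": -0.147, "dy": 0.028, "dz": 0, "rx": 0, "ry": 0, "rz": -0.272}
    - {"dx": -0.147, "dy": 0.028, "dz": 0, "rx": 0, "ry": 0, "rz": -0.272}
    - {"dx": -0.147, "dy": 0.028, "dz": 0, "rx": 0, "ry": 0, "rz": -0.272}
    - {"dx": -0.147, "dy": 0.028, "dz": 0, "rx": 0, "ry": 0, "rz": -0.272}
    - {"dx": -0.147, "dy": 0.028, "dz": 0, "rx": 0, "ry": 0, "rz": -0.272}
    - {"dx": -0.147, "dy": 0.028, "dz": 0, "rx": 0, "ry": 0, "rz": -0.272}
    - {"dx": -0.147, "dy": 0.028, "dz": 0, "rx": 0, "ry": 0, "rz": -0.272}
    - {"dx": -0.147, "dy": 0.028, "dz": 0, "rx": 0, "ry": 0, "rz": -0.272}
    - {"dx": -0.147, "dy": 0.028, "dz": 0, "rx": 0, "ry": 0, "rz": -0.272}
  hand: 1

```text
time: 7.65
eef_pos: [505.3, -245.7, 224.7]
orientation: [0.0, 0.959, 0.284, 0.0]
ft_force: [-0.7, 0.1, -0.2]
width: 94.7
finger_force: 0.0
```

Run:
```python
from h import *
o=observe(); im=capture("wrist"); w=wcam(o); import pickle; pickle.dump(w,open("w2.pkl","wb"))
print(o["time"],o["eef_pos"],o["orientation"])
p=w[0]@(w[1]@np.array([505.5,-245.5,102])+w[2]); p=(p[:2]/p[2]).round().astype(int); print(p)
x,y=p[0]-100,p[1]-75; x=max(x,0);y=max(y,0); print(x,y)
cv2.imwrite("pics/w2.png",cv2.resize(im[y:y+150,x:x+200,::-1],None,fx=4,fy=4,interpolation=cv2.INTER_CUBIC))
```

```text
7.65 [ 505.26212393 -245.72331857  224.71523131] [5.37332824e-05 9.58763905e-01 2.84203750e-01 2.49960667e-06]
[327 235]
227 160
```

View pics/w2.png

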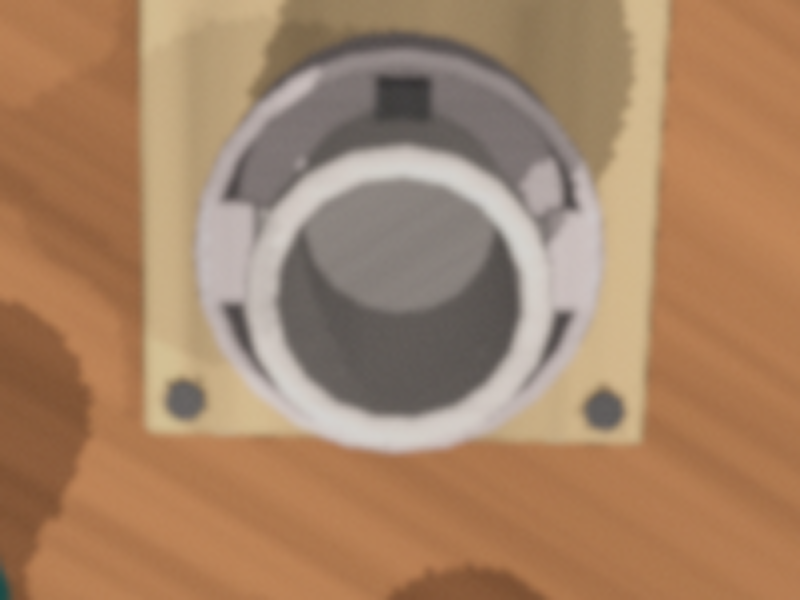

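The rim is centred at crop (399,298), which is image (327,234.5), exactly as predicted. An ear peeks out CCW of the -y tab at crop (545,185), so I twist CCW. Descend and grip.

Request:
drive_tool:
  deltas:
    - {"dx": 0, "dy": 0, "dz": -0.045, "rx": 0, "ry": 0, "rz": 0}
    - {"dx": 0, "dy": 0, "dz": -0.085, "rx": 0, "ry": 0, "rz": 0}
    - {"dx": 0, "dy": 0, "dz": -0.12, "rx": 0, "ry": 0, "rz": 0}
    - {"dx": 0, "dy": 0, "dz": -0.145, "rx": 0, "ry": 0, "rz": 0}
    - {"dx": 0, "dy": 0, "dz": -0.165, "rx": 0, "ry": 0, "rz": 0}
    - {"dx": 0, "dy": 0, "dz": -0.178, "rx": 0, "ry": 0, "rz": 0}
    - {"dx": 0, "dy": 0, "dz": -0.178, "rx": 0, "ry": 0, "rz": 0}

```text
time: 8.28
eef_pos: [504.7, -245.3, 80.5]
orientation: [-0.001, 0.959, 0.284, -0.001]
ft_force: [0.1, 0.3, -0.3]
width: 94.7
finger_force: 0.0
```

Request:
drive_tool:
  deltas:
    - {"dx": 0, "dy": 0, "dz": 0, "rx": 0, "ry": 0, "rz": 0}
    - {"dx": 0, "dy": 0, "dz": 0, "rx": 0, "ry": 0, "rz": 0}
    - {"dx": 0, "dy": 0, "dz": 0, "rx": 0, "ry": 0, "rz": 0}
    - {"dx": 0, "dy": 0, "dz": 0, "rx": 0, "ry": 0, "rz": 0}
    - {"dx": 0, "dy": 0, "dz": 0, "rx": 0, "ry": 0, "rz": 0}
    - {"dx": 0, "dy": 0, "dz": 0, "rx": 0, "ry": 0, "rz": 0}
    - {"dx": 0, "dy": 0, "dz": 0, "rx": 0, "ry": 0, "rz": 0}
    - {"dx": 0, "dy": 0, "dz": 0, "rx": 0, "ry": 0, "rz": 0}
    - {"dx": 0, "dy": 0, "dz": 0, "rx": 0, "ry": 0, "rz": 0}
    - {"dx": 0, "dy": 0, "dz": 0, "rx": 0, "ry": 0, "rz": 0}
  hand: -1
  newtons: 35

```text
time: 9.12
eef_pos: [505.4, -245.6, 82.6]
orientation: [0.0, 0.959, 0.283, 0.0]
ft_force: [-1.3, 1.6, 6.4]
width: 56.1
finger_force: 35.0
```

Request:
drive_tool:
  deltas:
    - {"dx": 0, "dy": 0, "dz": 0, "rx": 0, "ry": 0, "rz": 0.012}
    - {"dx": 0, "dy": 0, "dz": 0, "rx": 0, "ry": 0, "rz": 0.024}
    - {"dx": 0, "dy": 0, "dz": 0, "rx": 0, "ry": 0, "rz": 0.036}
    - {"dx": 0, "dy": 0, "dz": 0, "rx": 0, "ry": 0, "rz": 0.048}
    - {"dx": 0, "dy": 0, "dz": 0, "rx": 0, "ry": 0, "rz": 0.06}
    - {"dx": 0, "dy": 0, "dz": 0, "rx": 0, "ry": 0, "rz": 0.072}
    - {"dx": 0, "dy": 0, "dz": 0, "rx": 0, "ry": 0, "rz": 0.084}
    - {"dx": 0, "dy": 0, "dz": 0, "rx": 0, "ry": 0, "rz": 0.096}

```text
time: 9.78
eef_pos: [506.0, -246.2, 82.6]
orientation: [0.001, 0.831, 0.557, 0.0]
ft_force: [1.3, -0.6, 2.7]
width: 56.3
finger_force: 35.0
```

```bash
python3 -c "
from h import *
o=observe();print(o['ft_force'],o['ft_torque'],o['finger_force'],o['q'])"
```

```text
[ 1.25067612 -0.617219    2.68458615] [-0.37221847 -0.18380632 -0.10617228] 34.99965554103255 [-5.70193528e-01  5.83555319e-01  1.84883308e+00 -7.18873223e-05
  7.07244180e-01 -1.79965254e-01]
```

Request:
drive_tool:
  deltas:
    - {"dx": 0, "dy": 0, "dz": 0, "rx": 0, "ry": 0, "rz": 0.012}
    - {"dx": 0, "dy": 0, "dz": 0, "rx": 0, "ry": 0, "rz": 0.024}
    - {"dx": 0, "dy": 0, "dz": 0, "rx": 0, "ry": 0, "rz": 0.036}
    - {"dx": 0, "dy": 0, "dz": 0, "rx": 0, "ry": 0, "rz": 0.048}
    - {"dx": 0, "dy": 0, "dz": 0, "rx": 0, "ry": 0, "rz": 0.06}
    - {"dx": 0, "dy": 0, "dz": 0, "rx": 0, "ry": 0, "rz": 0.072}
    - {"dx": 0, "dy": 0, "dz": 0, "rx": 0, "ry": 0, "rz": 0.084}
    - {"dx": 0, "dy": 0, "dz": 0, "rx": 0, "ry": 0, "rz": 0.095}
    - {"dx": 0, "dy": 0, "dz": 0, "rx": 0, "ry": 0, "rz": 0.095}
    - {"dx": 0, "dy": 0, "dz": 0.002, "rx": 0, "ry": 0, "rz": 0.095}
    - {"dx": 0, "dy": 0, "dz": 0.004, "rx": 0, "ry": 0, "rz": 0.095}
    - {"dx": 0, "dy": 0, "dz": 0.006, "rx": 0, "ry": 0, "rz": 0.095}

```text
time: 10.78
eef_pos: [505.1, -245.4, 86.7]
orientation: [-0.001, 0.632, 0.775, 0.0]
ft_force: [3.0, 0.8, -5.8]
width: 55.8
finger_force: 35.0
```

It rises freely past the 2 mm play at about 6 N, so I keep pulling it out.

Request:
drive_tool:
  deltas:
    - {"dx": 0, "dy": 0, "dz": 0.006, "rx": 0, "ry": 0, "rz": 0}
    - {"dx": 0, "dy": 0, "dz": 0.012, "rx": 0, "ry": 0, "rz": 0}
    - {"dx": 0, "dy": 0, "dz": 0.018, "rx": 0, "ry": 0, "rz": 0}
    - {"dx": 0, "dy": 0, "dz": 0.024, "rx": 0, "ry": 0, "rz": 0}
    - {"dx": 0, "dy": 0, "dz": 0.032, "rx": 0, "ry": 0, "rz": 0}
    - {"dx": 0, "dy": 0, "dz": 0.04, "rx": 0, "ry": 0, "rz": 0}
    - {"dx": 0, "dy": 0, "dz": 0.05, "rx": 0, "ry": 0, "rz": 0}
    - {"dx": 0, "dy": 0, "dz": 0.06, "rx": 0, "ry": 0, "rz": 0}
    - {"dx": 0, "dy": 0, "dz": 0.07, "rx": 0, "ry": 0, "rz": 0}
    - {"dx": 0, "dy": 0, "dz": 0.085, "rx": 0, "ry": 0, "rz": 0}
    - {"dx": 0, "dy": 0, "dz": 0.1, "rx": 0, "ry": 0, "rz": 0}
    - {"dx": 0, "dy": 0, "dz": 0.12, "rx": 0, "ry": 0, "rz": 0}
    - {"dx": 0, "dy": 0, "dz": 0.14, "rx": 0, "ry": 0, "rz": 0}
    - {"dx": 0, "dy": 0, "dz": 0.16, "rx": 0, "ry": 0, "rz": 0}
    - {"dx": 0, "dy": 0, "dz": 0.185, "rx": 0, "ry": 0, "rz": 0}
    - {"dx": 0, "dy": 0, "dz": 0.21, "rx": 0, "ry": 0, "rz": 0}
    - {"dx": 0, "dy": 0, "dz": 0.21, "rx": 0, "ry": 0, "rz": 0}

```text
time: 12.2
eef_pos: [506.3, -246.2, 259.2]
orientation: [0.003, 0.632, 0.775, 0.0]
ft_force: [1.3, -0.4, -1.7]
width: 56.2
finger_force: 35.0
```

Request:
drive_tool:
  deltas:
    - {"dx": 0.002, "dy": 0.012, "dz": 0, "rx": 0, "ry": 0, "rz": -0.002}
    - {"dx": 0.005, "dy": 0.036, "dz": 0, "rx": 0, "ry": 0, "rz": -0.005}
    - {"dx": 0.01, "dy": 0.075, "dz": 0, "rx": 0, "ry": 0, "rz": -0.01}
    - {"dx": 0.016, "dy": 0.12, "dz": 0, "rx": 0, "ry": 0, "rz": -0.015}
    - {"dx": 0.022, "dy": 0.165, "dz": 0, "rx": 0, "ry": 0, "rz": -0.02}
    - {"dx": 0.028, "dy": 0.21, "dz": 0, "rx": 0, "ry": 0, "rz": -0.026}
    - {"dx": 0.034, "dy": 0.255, "dz": 0, "rx": 0, "ry": 0, "rz": -0.032}
    - {"dx": 0.04, "dy": 0.3, "dz": 0, "rx": 0, "ry": 0, "rz": -0.038}
    - {"dx": 0.046, "dy": 0.345, "dz": 0, "rx": 0, "ry": 0, "rz": -0.044}
    - {"dx": 0.052, "dy": 0.39, "dz": 0, "rx": 0, "ry": 0, "rz": -0.05}
    - {"dx": 0.058, "dy": 0.435, "dz": 0, "rx": 0, "ry": 0, "rz": -0.056}
    - {"dx": 0.064, "dy": 0.48, "dz": 0, "rx": 0, "ry": 0, "rz": -0.062}
    - {"dx": 0.07, "dy": 0.525, "dz": 0, "rx": 0, "ry": 0, "rz": -0.068}
    - {"dx": 0.076, "dy": 0.57, "dz": 0, "rx": 0, "ry": 0, "rz": -0.074}
    - {"dx": 0.081, "dy": 0.61, "dz": 0, "rx": 0, "ry": 0, "rz": -0.079}
    - {"dx": 0.086, "dy": 0.645, "dz": 0, "rx": 0, "ry": 0, "rz": -0.082}
    - {"dx": 0.089, "dy": 0.668, "dz": 0, "rx": 0, "ry": 0, "rz": -0.084}
    - {"dx": 0.09, "dy": 0.678, "dz": 0, "rx": 0, "ry": 0, "rz": -0.084}
    - {"dx": 0.09, "dy": 0.678, "dz": 0, "rx": 0, "ry": 0, "rz": -0.084}
    - {"dx": 0.09, "dy": 0.678, "dz": 0, "rx": 0, "ry": 0, "rz": -0.084}

```text
time: 13.87
eef_pos: [577.1, 296.1, 254.5]
orientation: [0.0, 0.812, 0.584, -0.001]
ft_force: [-0.1, -0.2, -2.9]
width: 56.2
finger_force: 35.0
```

Run:
```python
from h import *
o=observe(); im=capture("wrist"); w=wcam(o); import pickle; pickle.dump(w,open("w3.pkl","wb"))
print(o["time"],o["eef_pos"],o["width"])
a=cv2.resize(im[:,:,::-1],(640,480)); t=capture("top")[:,:,::-1]
pr=lambda K,R,tt,X:(lambda p:(p[:2]/p[2]).round(1))(K@(R@np.array(X)+tt))
print("mat in wrist",pr(*w,[577.3,296.6,11]))
c=calibration("scene")
s=capture("scene")[:,:,::-1]
b=cv2.resize(s[200:400,300:540],(480,400)); p=cv2.resize(t[190:285,365:460],(320,320))
out=np.zeros((400,800,3),np.uint8); out[:,:480]=b; out[:320,480:]=p
cv2.imwrite("pics/w3.png",a); cv2.imwrite("pics/c3.png",out)
```

```text
13.8667 [577.07145504 296.13326061 254.5069365 ] 56.21395385709805
mat in wrist [327.8 206.9]
```

View pics/c3.png

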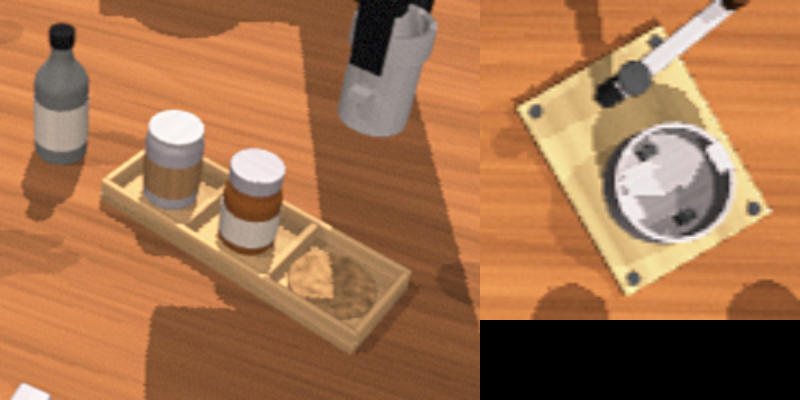

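View pics/w3.png

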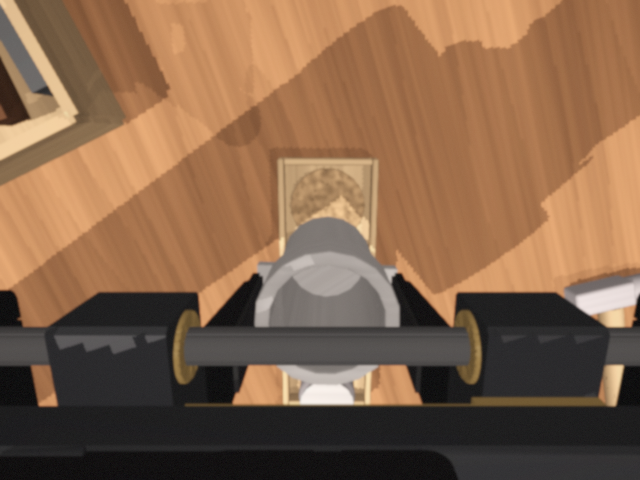

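The cup is held upright. The mat is centred at about (328,206) in the wrist view, as predicted, and the keeper is swung away in the top inset. Lower it to just above the mat.

Request:
drive_tool:
  deltas:
    - {"dx": 0, "dy": 0, "dz": -0.02, "rx": 0, "ry": 0, "rz": 0}
    - {"dx": 0, "dy": 0, "dz": -0.045, "rx": 0, "ry": 0, "rz": 0}
    - {"dx": 0, "dy": 0, "dz": -0.07, "rx": 0, "ry": 0, "rz": 0}
    - {"dx": 0, "dy": 0, "dz": -0.095, "rx": 0, "ry": 0, "rz": 0}
    - {"dx": 0, "dy": 0, "dz": -0.12, "rx": 0, "ry": 0, "rz": 0}
    - {"dx": 0, "dy": 0, "dz": -0.14, "rx": 0, "ry": 0, "rz": 0}
    - {"dx": 0, "dy": 0, "dz": -0.16, "rx": 0, "ry": 0, "rz": 0}
    - {"dx": 0, "dy": 0, "dz": -0.178, "rx": 0, "ry": 0, "rz": 0}
    - {"dx": 0, "dy": 0, "dz": -0.193, "rx": 0, "ry": 0, "rz": 0}
    - {"dx": 0, "dy": 0, "dz": -0.205, "rx": 0, "ry": 0, "rz": 0}
    - {"dx": 0, "dy": 0, "dz": -0.213, "rx": 0, "ry": 0, "rz": 0}
    - {"dx": 0, "dy": 0, "dz": -0.216, "rx": 0, "ry": 0, "rz": 0}
    - {"dx": 0, "dy": 0, "dz": -0.216, "rx": 0, "ry": 0, "rz": 0}
    - {"dx": 0, "dy": 0, "dz": -0.216, "rx": 0, "ry": 0, "rz": 0}

```text
time: 15.18
eef_pos: [577.7, 296.8, 82.8]
orientation: [0.0, 0.812, 0.584, 0.0]
ft_force: [-0.5, 0.4, -1.7]
width: 56.2
finger_force: 35.0
```

Request:
drive_tool:
  deltas:
    - {"dx": 0, "dy": 0, "dz": -0.0015, "rx": 0, "ry": 0, "rz": 0}
    - {"dx": 0, "dy": 0, "dz": -0.003, "rx": 0, "ry": 0, "rz": 0}
    - {"dx": 0, "dy": 0, "dz": -0.0045, "rx": 0, "ry": 0, "rz": 0}
    - {"dx": 0, "dy": 0, "dz": -0.006, "rx": 0, "ry": 0, "rz": 0}
    - {"dx": 0, "dy": 0, "dz": -0.007, "rx": 0, "ry": 0, "rz": 0}
    - {"dx": 0, "dy": 0, "dz": -0.0075, "rx": 0, "ry": 0, "rz": 0}
    - {"dx": 0, "dy": 0, "dz": -0.0075, "rx": 0, "ry": 0, "rz": 0}
    - {"dx": 0, "dy": 0, "dz": -0.0075, "rx": 0, "ry": 0, "rz": 0}

```text
time: 15.85
eef_pos: [577.4, 296.8, 76.6]
orientation: [0.0, 0.812, 0.584, 0.0]
ft_force: [-2.1, 0.1, 4.6]
width: 56.2
finger_force: 35.0
```

Contact with the mat at about 6 N. Release with a partial opening, then lift away.

Request:
drive_tool:
  deltas:
    - {"dx": 0, "dy": 0, "dz": 0, "rx": 0, "ry": 0, "rz": 0}
    - {"dx": 0, "dy": 0, "dz": 0, "rx": 0, "ry": 0, "rz": 0}
    - {"dx": 0, "dy": 0, "dz": 0, "rx": 0, "ry": 0, "rz": 0}
    - {"dx": 0, "dy": 0, "dz": 0, "rx": 0, "ry": 0, "rz": 0}
    - {"dx": 0, "dy": 0, "dz": 0, "rx": 0, "ry": 0, "rz": 0}
    - {"dx": 0, "dy": 0, "dz": 0.01, "rx": 0, "ry": 0, "rz": 0}
    - {"dx": 0, "dy": 0, "dz": 0.025, "rx": 0, "ry": 0, "rz": 0}
    - {"dx": 0, "dy": 0, "dz": 0.05, "rx": 0, "ry": 0, "rz": 0}
    - {"dx": 0, "dy": 0, "dz": 0.09, "rx": 0, "ry": 0, "rz": 0}
    - {"dx": 0, "dy": 0, "dz": 0.13, "rx": 0, "ry": 0, "rz": 0}
    - {"dx": 0, "dy": 0, "dz": 0.17, "rx": 0, "ry": 0, "rz": 0}
    - {"dx": 0, "dy": 0, "dz": 0.2, "rx": 0, "ry": 0, "rz": 0}
    - {"dx": -0.1, "dy": 0.1, "dz": 0.2, "rx": 0, "ry": 0, "rz": 0}
    - {"dx": -0.1, "dy": 0.1, "dz": 0.2, "rx": 0, "ry": 0, "rz": 0}
    - {"dx": -0.1, "dy": 0.1, "dz": 0.2, "rx": 0, "ry": 0, "rz": 0}
    - {"dx": -0.1, "dy": 0.1, "dz": 0.2, "rx": 0, "ry": 0, "rz": 0}
  hand: 0.68

```text
time: 17.18
eef_pos: [493.8, 379.9, 238.1]
orientation: [-0.0, 0.811, 0.585, 0.001]
ft_force: [0.3, -0.6, 0.3]
width: 79.8
finger_force: 0.0
```

Run:
```python
from h import *
o=observe(); print(o["time"],o["eef_pos"],o["width"],o["ft_force"])
s=capture("scene")[:,:,::-1]
c=calibration("scene"); p=c["mtx"]@(c["R"]@np.array([577.3,296.6,96.])+c["t"]); print("exp rim ctr, crop",((p[:2]/p[2])-[240,180])*2.5)
cv2.imwrite("pics/end.png",cv2.resize(s[180:400,240:560],(800,550)))
```

```text
17.1833 [493.82998324 379.87140508 238.10008678] 79.79117955451105 [ 0.29848906 -0.55318321  0.31777658]
exp rim ctr, crop [585.77836079 311.02387796]
```

View pics/end.png

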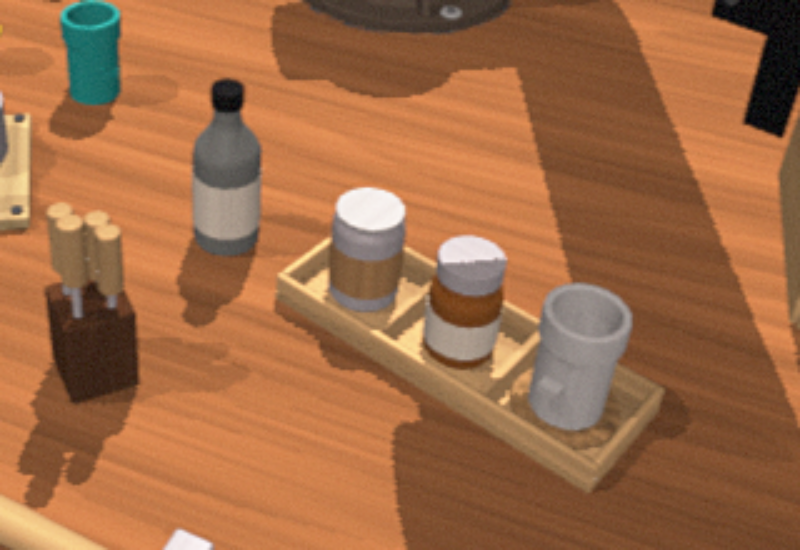

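The cup stands upright on the mat with its rim centred at about (586,311), as expected, and the neighbours are undisturbed.

```bash
python3 -c "
from rig import *
print(close_job())"
```

```text
the job is handed in; nothing more can be done
None
```

I handed the job in at about 17 s, without seeing a verdict: the cup stands upright and released on the centre of the cork mat, the keeper arm is about 1.7 rad away, and the last picture showed the jar, can, bottle and tool block in place.

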